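Clear the test fixture's cover and hold it open

TASK

Two loose heat sinks were left on the closed cover of the board test fixture: first drop both into the steel cup, leaving the cup standing upright. Then, and not before, lift the cover by its orange tab to 50 degrees and hold it still there so that a colleague can take the board out: the cover falls shut by itself, so finish while still holding it, and leave the jar, screwdriver and mouse where they are.

Things in the scene. Friction and masses are not known exactly. Their poses are not given: they have to be found in the camera images.
- fixture: Board test fixture, fixed to the bench: grey case 200 (x) x 180 (y) x 70 mm high, closed by a hinged cover 200 x 180 x 10 mm (white frame, clear solid window, a blue circuit board seen below it; flat top at 80.5 mm above the bench). Origin: centre of the underside, on the bench; x points from the tab side (front, towards the robot) to the hinge side, z up.
- cover (a joint): Cover hinge angle in rad: 0 closed (level), grows as the tab side rises; stop at 1.3. 50 degrees = 0.873 rad. No spring, next to no friction: the cover (about 0.35 kg, varies) falls shut from any angle when let go.
- cover_tab (a point): Point on the orange pull tab where it is best gripped: mid-thickness and mid-width of the tab, 40 mm out from the cover's front edge, 240 mm from the hinge axis; 75.5 mm above the bench when closed. The tab is a bar 16 mm wide (fixture y), 14 mm thick, sticking 60 mm straight out from the middle of the cover's front edge, free all round, and moves with the cover; the point's axes turn with the cover and equal the fixture's when closed.
- cover_hinge (a point): Point on the hinge axis at the middle of the cover's far (+x) edge, 70.5 mm above the bench, 5 mm below the height of the tab point and on the cover's underside. The axis runs along the fixture's y. Its axes turn with the cover.
- sink_a: Loose gold-coloured finned heat sink, treated as a solid block: 28 (x, along the fins) x 20 (y) x 18 mm high, about 22 g, lying flat, fins up, on the closed cover (left half seen from the robot). Origin: centre of its underside.
- sink_b: The other heat sink, same make, on the right half of the cover. Origin: centre of its underside.
- sink_a_mid (a point): Middle of the block of heat sink a, 9 mm above its underside.
- sink_b_mid (a point): Middle of the block of heat sink b, 9 mm above its underside.
- cup: Loose open steel cup, about 0.4 kg, 80 mm high, mouth 90 mm across outside, 84 mm inside, tapering to a foot 72 mm across, walls 3 mm, floor 4 mm thick; it stands on the bench to the left or right of the fixture. Origin: centre of its underside.
- jar: Bystander: closed amber jar with white label and black cap, 60 mm across, 70 mm high, on the other side of the fixture from the cup. Origin: centre of its underside.
- driver: Bystander: red-handled screwdriver 160 mm long lying on the bench to the right. Origin at its middle, on the bench; x along it.
- mouse: Bystander: black computer mouse about 75 x 60 x 34 mm on the bench to the left. Origin: centre of its underside.
Things that resemble listed ones, but are neither listed nor needed, are in the scene too. What is shaped like the sink_b but white is not meant.

How it is judged:
By the outcome, as a careful person would: the job done as asked, in the order asked, and still so for the second after the job is handed in, while the arm keeps its last pose, push and grip.
It also fails if it takes over 58 s, if anything falls off the work surface, if the arm or the gripper's body presses on something with over 40 N, if the wrist force passes 120 N, or if a joint passes its speed limit or range.

ROBOT

A 6-joint arm with a two-finger parallel gripper is mounted at the origin on the work surface. World frame = base frame: x ahead of the robot, y to its left, z up, the work surface at z = 0. Lengths are in m, angles in rad, forces in N, time in s.
With the tool pointing down it reaches from about 0.375 to 0.75 m from the base axis. Payload 9 kg.
Tool frame: the origin (TCP) lies at the very end of the fingers, on their centre line; the grasp point (between the pads) lies 19 mm behind it; z points along the fingers, y is the direction in which the jaws open and shut (so a half turn about z gives the same grasp; the last joint's range is limited). The gripper opens to 85 mm and grips with 20 to 120 N. Pads are 22 mm wide; open, the fingers measure 114 mm over their backs; the gripper's body (76 mm by 85 mm) begins 54 mm behind the grasp point. The pads swing forward as they close: fully open they stand 13 mm farther back than shut.
Start: joints at [1.012, 0.104, 0.097, 1.564, 0, 1.353], TCP at [0.201, 0.566, 0.231] pointing down, gripper open.
Joint ranges: [-2.99, 2.99], [-0.84, 1.86], [-1.1, 1.16], [-1.84, 2.11], [-1.51, 1.56], [-3.14, 3.14]. Speed limits (rad/s): [2.22, 2.22, 2.57, 3.14, 3.14, 3.14].

INTERFACE

Orientations are given as a unit quaternion [x, y, z, w].
In Python, from rig import get_obs, grab_frame, job_done gives the robot as it stands.
- The arm moves only by the shell command python3 -m jog 'ROWS' [FORCE]. ROWS is JSON, a list that holds one entry, the list of rows, each a list of 7 numbers: the shift along the world's x, y, z in mm, then the turn, a rotation vector about the world's x, y, z in degrees, then the closure, from 0 (fully open) to 1 (shut). In form: [[[x, y, z, wx, wy, wz, hand], ...]]. A call has 1 to 5 rows; each row is the pose to reach, as a shift and turn from the pose commanded when the call began; what a row does not reach only later rows make up. A row lasts 1/8 s, in which the tool goes at most 62.5 mm and 10.7 degrees, less where a joint would pass 70% of its speed; a pose out of reach is approached as far as the arm can. A call with a gripper value outside its range is refused whole. The fingers move at their own pace and stop on an object; FORCE is the grip in N (left out, the last holds). Time passes only in rows, so rows that repeat a pose let the fingers close. It gives the time, the measured TCP pose, the force and the opening at its end, in the units of the state.
- get_obs(): the state, without advancing time (a new reading comes with each control period).
- grab_frame(name): name is "scene" or "side" or "wrist"; returns a dict with "pixels" (480x640x3 uint8, red, green, blue), "mtx" (3x3 intrinsics, pixels), "R" (3x3) and "t" (3): a world point X has camera coordinates R X + t; the wrist camera has in their place "T_tool_cam" (4x4, takes a point from camera to tool coordinates, whose origin is the TCP and whose axes are the flange's). Camera axes: x right, y down, z forward; pixel columns grow to the right and rows downward; lengths in m; the calibration is good to about 2 mm. A picture is of the moment at which its call begins: read the wrist's pose just before it. There is no depth.
- job_done(): hands the job in, once; it reports no verdict.
The state is a dict: "time_s": time; "qpos": joint angles; "qd": joint speeds; "tau": joint torques, N m; "tcp_pos": TCP position; "eef_rot": TCP orientation; "contact_force": force on the tool from outside, world axes, zero at the start; "wrist_torque": the same for the moment, N m; "gripper_width": finger opening in m.
Only numpy, scipy, OpenCV 4.12 (cv2) and the standard library are available. Lean on these libraries where they do the work, as an engineer would, in place of code of your own. Each camera call takes 0.05 s, during which the arm holds its last target.

## Working session

There is one attempt and no reset: what is moved stays moved. The work goes in short steps, Python scripts to look and compute and a shell command to move; the robot and the scene stay as the last step left them, time stands still between calls to the robot, and variables do not carry over. Pictures are saved under pics/ and viewed, and the job is handed in when it is done.

```bash
mkdir -p pics; ls
python3 - <<'E'
from rig import get_obs, grab_frame
import cv2,numpy as np,pickle
o=get_obs();print(o)
for n in["scene","side","wrist"]:
    f=grab_frame(n);cv2.imwrite(f"pics/{n}0.png",f["pixels"][:,:,::-1])
    pickle.dump((o,f),open(f"{n}0.pkl","wb"))
    print(n,{k:np.round(v,4).tolist() for k,v in f.items() if k!="pixels"})
E
```

```text
pics
{'time_s': 0.0, 'qpos': array([1.01233252e+00, 1.04710037e-01, 9.64545444e-02, 1.56389570e+00,
       1.94065578e-05, 1.35310618e+00]), 'qd': array([ 5.52583658e-04, -1.84117746e-04, -1.14239520e-05,  1.31611091e-03,
        3.38376478e-04, -8.69732558e-04]), 'tau': array([-1.46566810e-03, -5.56924796e+01,  5.03652728e+01,  1.66480383e-02,
       -3.01751516e-04,  3.54354984e-05]), 'tcp_pos': array([0.20032724, 0.56521317, 0.23050793]), 'eef_rot': array([ 1.69563559e-01,  9.85519021e-01, -6.23386809e-04, -2.65328771e-04]), 'contact_force': array([-0.6074099 , -0.49696402, -0.63271554]), 'wrist_torque': array([-0.00788753, -0.03043522, -0.04755947]), 'gripper_width': 0.08537683443713462}
scene {'mtx': [[465.9903, 0.0, 326.7435], [0.0, 465.9903, 243.3715], [0.0, 0.0, 1.0]], 'R': [[-0.0296, 0.9996, -0.0029], [0.7843, 0.0214, -0.6199], [-0.6196, -0.0207, -0.7846]], 't': [0.008, -0.3855, 1.4081]}
side {'mtx': [[522.0012, 0.0, 321.8837], [0.0, 522.0012, 237.6597], [0.0, 0.0, 1.0]], 'R': [[-0.9045, -0.4263, -0.0086], [-0.3167, 0.6852, -0.6559], [0.2855, -0.5906, -0.7548]], 't': [0.5269, 0.2244, 1.0004]}
wrist {'mtx': [[342.6314, 0.0, 319.6858], [0.0, 342.6314, 240.7637], [0.0, 0.0, 1.0]], 'T_tool_cam': [[-0.0011, -0.9627, -0.2706, 0.0684], [1.0, -0.001, -0.0004, -0.0011], [0.0001, -0.2706, 0.9627, -0.1419], [0.0, 0.0, 0.0, 1.0]]}
```

View pics/scene0.png

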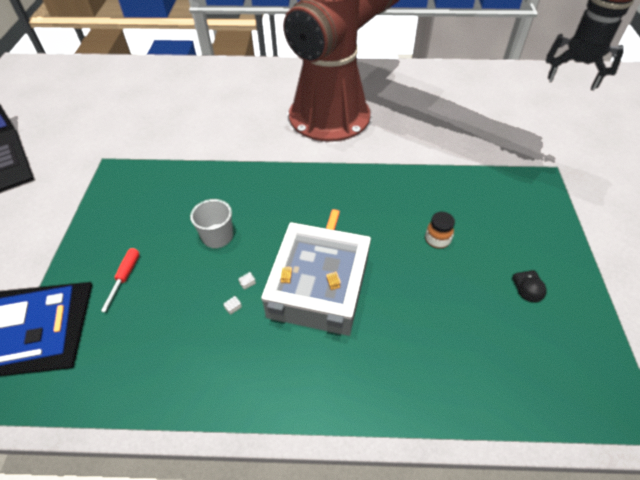

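View pics/side0.png

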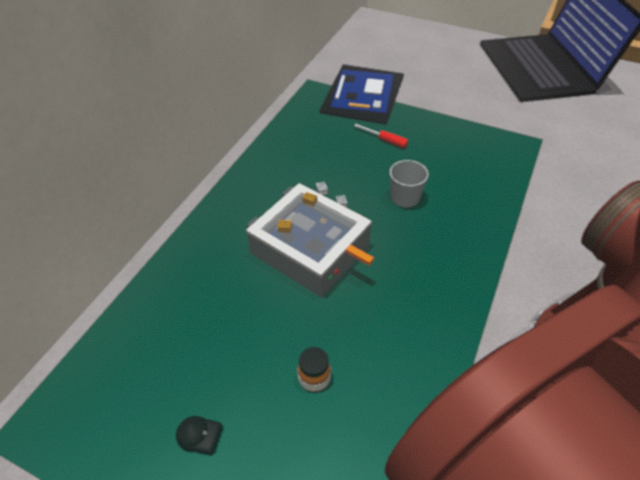

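View pics/wrist0.png

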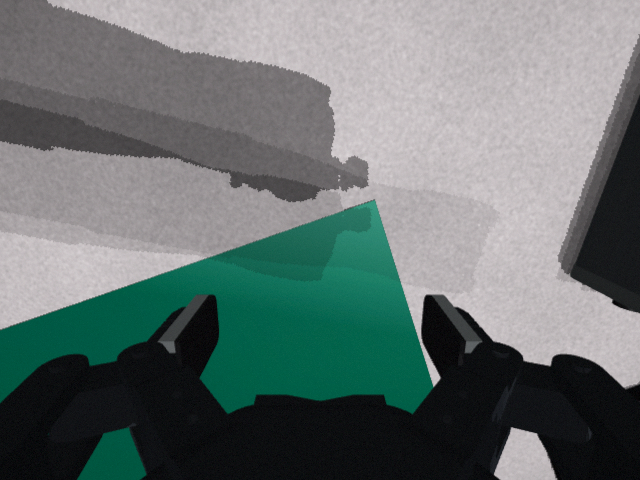

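The scene camera faces the robot, so image right is +y. It shows the fixture near (318,275), with the orange tab at (333,220). Sink a is at (333,281), sink b at (286,274), the cup at (212,223) and the jar at (440,230). The white decoys are at (247,281) and (233,305). Next I'll measure these positions.

```bash
cat > h.py <<'E'
import numpy as np,cv2,pickle
from scipy.spatial.transform import Rotation as Rot
def cam(f,o=None):
    "return K,R,t world->cam"
    if "R" in f: return f["mtx"],np.array(f["R"]),np.array(f["t"])
    T=np.array(f["T_tool_cam"]); W=np.eye(4); W[:3,:3]=Rot.from_quat(o["eef_rot"]).as_matrix(); W[:3,3]=o["tcp_pos"]
    M=np.linalg.inv(W@T); return f["mtx"],M[:3,:3],M[:3,3]
def ray(c,uv):
    K,R,t=c; d=R.T@np.linalg.inv(K)@np.array([uv[0],uv[1],1.]); return -R.T@t,d
def plane(c,uv,z):
    p,d=ray(c,uv); return p+d*(z-p[2])/d[2]
def proj(c,X):
    K,R,t=c; x=K@(R@np.array(X)+t); return x[:2]/x[2]
def tri(l):
    A=np.zeros((3,3));b=np.zeros(3)
    for c,uv in l:
        p,d=ray(c,uv);d=d/np.linalg.norm(d);P=np.eye(3)-np.outer(d,d);A+=P;b+=P@p
    return np.linalg.solve(A,b)
def hsv(f): return cv2.cvtColor(f["pixels"],cv2.COLOR_RGB2HSV)
def blobs(m,amin=15):
    n,l,s,c=cv2.connectedComponentsWithStats(m.astype(np.uint8)); return [(s[i],c[i],l==i) for i in range(1,n) if s[i][4]>=amin]
E
python3 - <<'E'
from h import *
for n in["scene","side"]:
    o,f=pickle.load(open(n+"0.pkl","rb"));c=cam(f);H=hsv(f)
    m=(H[...,0]>8)&(H[...,0]<28)&(H[...,1]>150)&(H[...,2]>120)
    for s,ce,mm in blobs(m):
        if s[1]<100: continue
        print(n,"gold",s,ce.round(1),"z.09",plane(c,ce,.0905).round(4),"z.0755",plane(c,ce,.0755).round(4))
        r=cv2.minAreaRect(np.argwhere(mm)[:,::-1].astype(np.float32));print(r)
    m=(H[...,1]<40)&(H[...,2]>185)
    for s,ce,mm in blobs(m,60):
        if s[4]>20000 : continue
        print(n,"white",s,ce.round(1))
        if 1500<s[4]<20000:
            h=cv2.convexHull(np.argwhere(mm)[:,::-1].astype(np.int32));a=cv2.approxPolyDP(h,5,True)[:,0]
            for p in a: print(p,plane(c,p,.0805).round(4))
E
```

```text
scene gold [327 210  12  19 112] [332.9 219. ] z.09 [0.4937 0.0205 0.0905] z.0755 [0.4805 0.0203 0.0755]
((332.87615966796875, 218.91285705566406), (7.56682825088501, 18.869178771972656), 16.699241638183594)
scene gold [429 225  23  14 127] [439.1 233.4] z.09 [0.5287 0.2502 0.0905] z.0755 [0.5162 0.2544 0.0755]
((439.1684875488281, 232.49249267578125), (22.791460037231445, 10.330275535583496), 13.392496109008789)
scene gold [282 270   9  12  90] [285.7 275.9] z.09 [ 0.6482 -0.0711  0.0905] z.0755 [ 0.638  -0.073   0.0755]
((285.7076721191406, 275.8384704589844), (7.814188003540039, 11.163125038146973), 7.125016689300537)
scene gold [328 275  11  14 106] [333.2 281.6] z.09 [0.6594 0.0247 0.0905] z.0755 [0.6494 0.0246 0.0755]
((333.3499755859375, 281.5500183105469), (12.016654968261719, 8.538147926330566), 71.56504821777344)
scene white [386   3 152  11 471] [465.7  11.3]
scene white [189   7 100   4 292] [238.4   8.9]
scene white [209  29   6  14  61] [211.5  35.3]
scene white [190 199  41  31 267] [210.9 214.9]
scene white [ 261  222  110   96 4105] [317.5 269.8]
[370 238] [0.5374 0.
[... 995 characters left out ...]
 0.0105 0.0755]
((284.5, 224.0), (6.0, 11.0), 90.0)
side gold [347 245  26  19 225] [359.4 253.9] z.09 [0.4836 0.0305 0.0905] z.0755 [0.4877 0.0189 0.0755]
((359.5472106933594, 253.91513061523438), (27.6816463470459, 8.450186729431152), 29.05460548400879)
side gold [302 376  17   6  30] [310.3 378.9] z.09 [0.4546 0.3152 0.0905] z.0755 [0.4581 0.3088 0.0755]
((309.73077392578125, 378.84613037109375), (16.277637481689453, 2.941741704940796), 11.309932708740234)
side white [365  79  19  14 213] [373.7  85.4]
side white [ 248  184  122   90 2209] [309.3 229.7]
[369 221] [ 0.5027 -0.0704  0.0805]
[321 273] [0.5366 0.0998 0.0805]
[248 230] [0.7265 0.0616 0.0805]
[299 184] [ 0.6923 -0.1108  0.0805]
```

Run:
```python
import cv2
a=cv2.imread("pics/scene0.png")[190:340,180:390];cv2.imwrite("pics/sc_crop.png",cv2.resize(a,None,fx=3.8,fy=3.8,interpolation=cv2.INTER_CUBIC))
a=cv2.imread("pics/side0.png")[150:310,230:440];cv2.imwrite("pics/si_crop.png",cv2.resize(a,None,fx=3.7,fy=3.7,interpolation=cv2.INTER_CUBIC))
```

```text
(no output)
```

View pics/sc_crop.png

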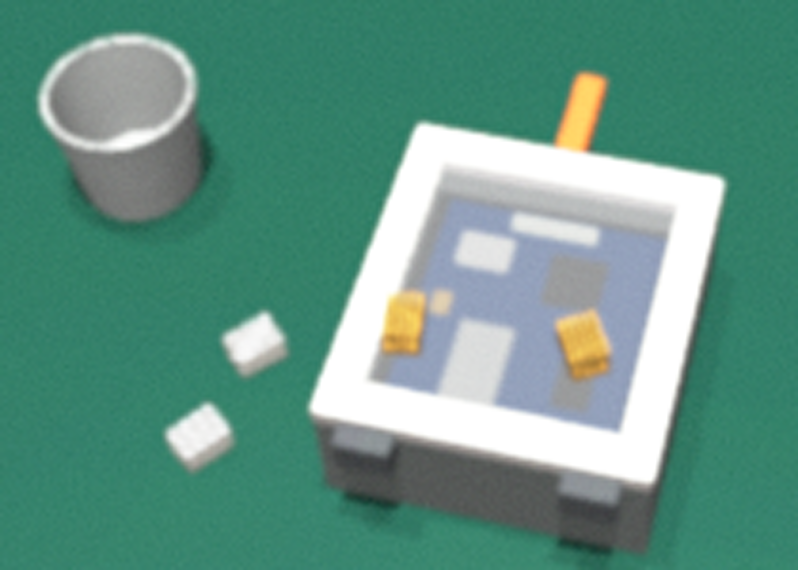

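View pics/si_crop.png

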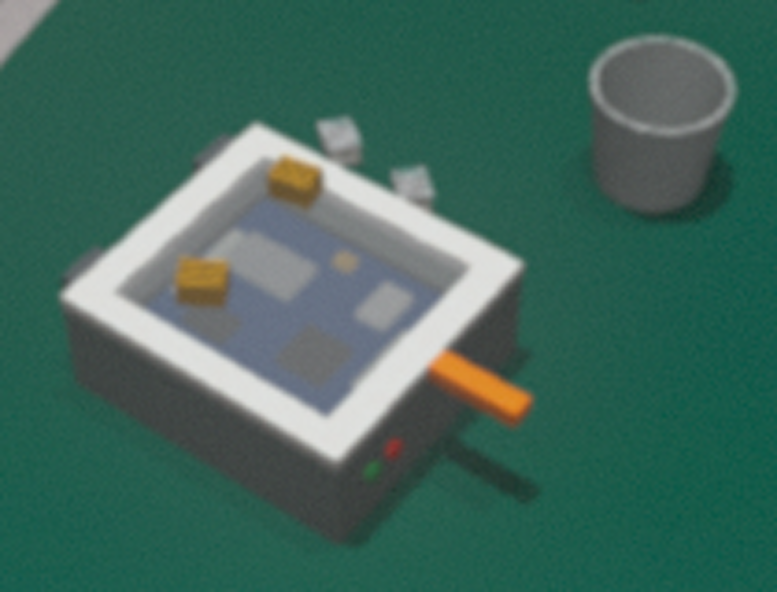

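```bash
python3 - <<'E'
from h import *
_,f=pickle.load(open("scene0.pkl","rb"));c=cam(f);print("cup",plane(c,(211.3,214.2),.08))
_,g=pickle.load(open("side0.pkl","rb"));d=cam(g);print("cup",plane(d,(408.9,173),.08), tri([(c,(211.3,214.2)),(d,(408.9,173))]))
E
python3 -m jog '[[[30,-44,0,0,0,2,0.3],[62,-90,0,0,0,4,0.3],[93,-135,0,0,0,6,0.3],[124,-181,0,0,0,8,0.3],[155,-227,0,0,0,8,0.3]]]' 
python3 -m jog '[[[30,-44,0,0,0,0,0.3],[62,-90,0,0,0,0,0.3],[93,-135,0,0,0,0,0.3],[124,-181,0,0,0,0,0.3],[155,-227,0,0,0,0,0.3]]]'
python3 -m jog '[[[30,-44,0,0,0,0,0.3],[60,-88,0,0,0,0,0.3],[90,-131,0,0,0,0,0.3],[90,-131,0,0,0,0,0.3],[90,-131,0,0,0,0,0.3]]]'
```

```text
cup [ 0.47745245 -0.25507847  0.08      ]
cup [ 0.47513118 -0.25270518  0.08      ] [ 0.47565691 -0.25567242  0.07766332]
time_s: 0.78
tcp_pos: [0.3562, 0.337, 0.2312]
eef_rot: [0.1, 0.995, 0.0, 0.0]
contact_force: [1.0, 1.2, 1.4]
gripper_width: 0.0597
time_s: 1.4
tcp_pos: [0.5113, 0.1098, 0.2312]
eef_rot: [0.1, 0.995, 0.0, 0.0]
contact_force: [0.3, 1.1, 1.0]
gripper_width: 0.0595
time_s: 2.02
tcp_pos: [0.6002, -0.0192, 0.231]
eef_rot: [0.101, 0.995, 0.0, -0.001]
contact_force: [-0.5, -0.1, 0.4]
gripper_width: 0.0597
```

Run:
```python
from rig import get_obs,grab_frame
from h import *
o=get_obs();f=grab_frame("wrist");pickle.dump((o,f),open("w1.pkl","wb"));cv2.imwrite("pics/w1.png",f["pixels"][:,:,::-1])
c=cam(f,o);H=hsv(f)
m=(H[...,0]>8)&(H[...,0]<28)&(H[...,1]>150)&(H[...,2]>100)
for s,ce,mm in blobs(m,100):
    r=cv2.minAreaRect(np.argwhere(mm)[:,::-1].astype(np.float32));b=cv2.boxPoints(r)
    P=np.array([plane(c,p,.0985) for p in b])
    print(s,ce.round(1),plane(c,ce,.0985).round(4),"tab",plane(c,ce,.0825).round(4))
    for i in range(2):
        e=P[i+1]-P[i];print("  edge",np.linalg.norm(e[:2]).round(4),np.degrees(np.arctan2(e[1],e[0])).round(1))
```

```text
[588   0  51  44 847] [604.5  24.5] [0.4931 0.2071 0.0985] tab [0.4908 0.2196 0.0825]
  edge 0.0174 127.2
  edge 0.0426 43.7
[ 330   38   22   84 1671] [340.6  79. ] [0.4903 0.0179 0.0985] tab [0.4878 0.0193 0.0825]
  edge 0.056 168.0
  edge 0.0146 77.7
[366 262  32  36 305] [379.4 278.3] [0.6512 0.0214 0.0985] tab [0.6581 0.0231 0.0825]
  edge 0.0193 115.8
  edge 0.0304 23.9
[259 270  29  38 589] [272.9 288.1] [ 0.6416 -0.0703  0.0985] tab [ 0.6479 -0.074   0.0825]
  edge 0.0206 89.9
  edge 0.0336 -3.0
```

View pics/w1.png

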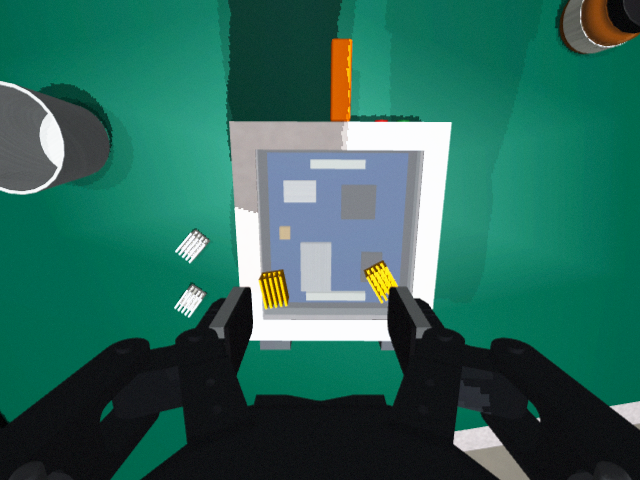

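The wrist view shows sink b at (272,288) and sink a at (380,282), the latter partly hidden by a finger. The cup is at the upper left. I'll zoom in to get the fin directions.

Run:
```python
import cv2
a=cv2.imread("pics/w1.png")[250:320,240:410];cv2.imwrite("pics/w1c.png",cv2.resize(a,None,fx=4.7,fy=4.7,interpolation=cv2.INTER_CUBIC))
```

```text
(no output)
```

View pics/w1c.png

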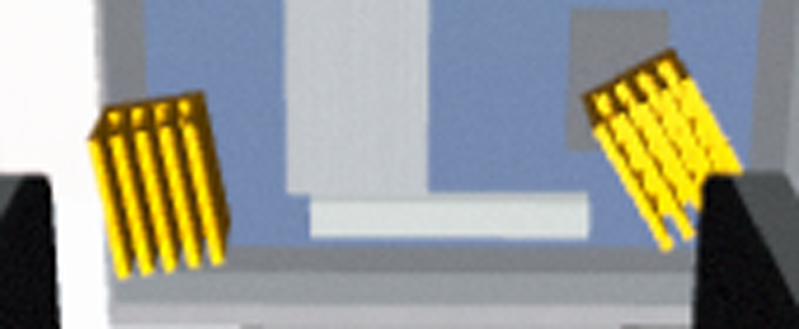

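Run:
```python
from h import *
o,f=pickle.load(open("w1.pkl","rb"));c=cam(f,o)
g=lambda u,v:plane(c,(240+u/4.7,250+v/4.7),.0985)
b=[g(*p) for p in[(93,138),(122,276),(226,262),(192,122)]]
print("b",np.mean(b,0).round(4))
for i in range(4):
    e=b[(i+1)%4]-b[i];print(np.linalg.norm(e).round(4),np.degrees(np.arctan2(e[1],e[0])).round(1))
a=[g(*p) for p in[(595,126),(666,250),(686,80),(745,170)]]
for i,j in[(0,1),(2,3),(0,2)]:
    e=a[j]-a[i];print(np.linalg.norm(e).round(4),np.degrees(np.arctan2(e[1],e[0])).round(1))
print("a",((a[1]+a[2])/2).round(4))
```

```text
b [ 0.6459 -0.0706  0.0985]
0.028 -3.1
0.0198 86.8
0.0285 179.5
0.0184 -91.9
0.0285 18.2
0.0211 22.2
0.0184 107.3
a [0.6584 0.0241 0.0985]
```

```bash
python3 -m jog '[[[24,-26,-30,0,0,5,0.3],[46,-52,-60,0,0,10,0.3],[46,-52,-100,0,0,10,0.3],[46,-52,-100,0,0,10,0.3]]]' 30
python3 -m jog '[[[0,0,-24,0,0,0,0.3],[0,0,-48,0,0,0,0.3],[0,0,-48,0,0,0,0.3]]]'
```

```text
time_s: 2.58
tcp_pos: [0.6441, -0.0697, 0.1282]
eef_rot: [0.013, 1.0, 0.001, -0.003]
contact_force: [-0.3, 1.6, 0.2]
gripper_width: 0.0596
time_s: 2.95
tcp_pos: [0.6459, -0.0702, 0.0839]
eef_rot: [0.013, 1.0, 0.0, -0.0]
contact_force: [-0.2, -0.1, -0.0]
gripper_width: 0.0597
```

Run:
```python
from rig import get_obs,grab_frame
from h import *
o=get_obs();f=grab_frame("wrist");cv2.imwrite("pics/w2.png",f["pixels"][:,:,::-1])
```

```text
(no output)
```

View pics/w2.png

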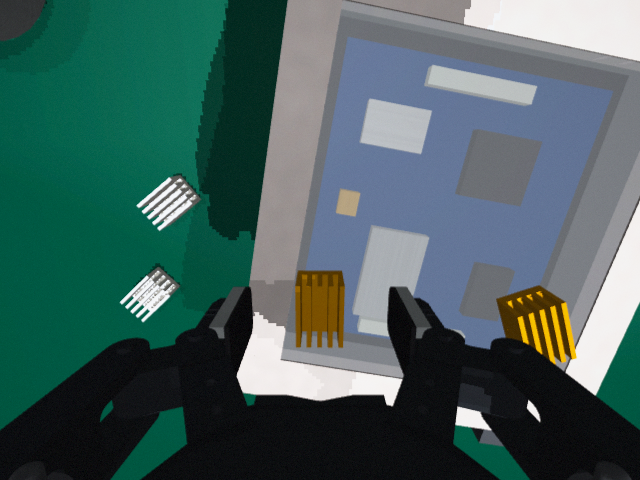

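Sink b sits at (320,308), centred between the fingers and aligned with them. I'll close on it and lift.

```bash
python3 -m jog '[[[0,0,0,0,0,0,1],[0,0,0,0,0,0,1],[0,0,0,0,0,0,1],[0,0,0,0,0,0,1],[0,0,0,0,0,0,1]]]' 30
python3 -m jog '[[[0,0,10,0,0,0,1],[0,0,40,0,0,0,1],[0,0,80,0,0,0,1],[0,0,110,0,0,0,1],[0,0,110,0,0,0,1]]]'
```

```text
time_s: 3.62
tcp_pos: [0.6473, -0.0716, 0.0849]
eef_rot: [0.013, 1.0, -0.0, 0.001]
contact_force: [-0.6, 2.0, 6.5]
gripper_width: 0.0193
time_s: 4.25
tcp_pos: [0.648, -0.072, 0.1971]
eef_rot: [0.013, 1.0, -0.001, 0.003]
contact_force: [0.2, 0.0, -0.4]
gripper_width: 0.0193
```

Run:
```python
from rig import get_obs,grab_frame
from h import *
o=get_obs();f=grab_frame("wrist");cv2.imwrite("pics/w3.png",f["pixels"][:,:,::-1]);pickle.dump((o,f),open("w3.pkl","wb"))
```

```text
(no output)
```

View pics/w3.png

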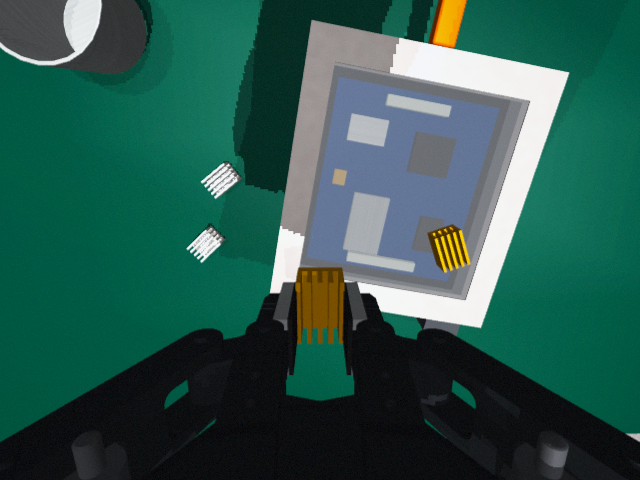

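```bash
python3 -m jog '[[[-34,-37,0,0,0,0,1],[-75,-80,0,0,0,0,1],[-110,-118,0,0,0,0,1],[-145,-155,0,0,0,0,1],[-170,-183,0,0,0,0,1]]]' 30
python3 -m jog '[[[0,0,-20,0,0,0,1],[0,0,-40,0,0,0,1]]]'
```

```text
time_s: 4.92
tcp_pos: [0.4746, -0.2553, 0.192]
eef_rot: [0.014, 1.0, 0.001, -0.001]
contact_force: [0.9, -0.5, -1.3]
gripper_width: 0.019
time_s: 5.18
tcp_pos: [0.4762, -0.2539, 0.1512]
eef_rot: [0.014, 1.0, 0.001, -0.0]
contact_force: [-0.6, 0.6, 0.1]
gripper_width: 0.0191
```

Run:
```python
from rig import get_obs,grab_frame
from h import *
o=get_obs();print(o["tcp_pos"],o["gripper_width"]);f=grab_frame("wrist");cv2.imwrite("pics/w4.png",f["pixels"][:,:,::-1]);pickle.dump((o,f),open("w4.pkl","wb"))
f=grab_frame("side");cv2.imwrite("pics/s4.png",f["pixels"][100:300,300:520,::-1].repeat(3,0).repeat(3,1))
```

```text
[ 0.47622089 -0.25388578  0.15121953] 0.01912831490677305
```

View pics/w4.png

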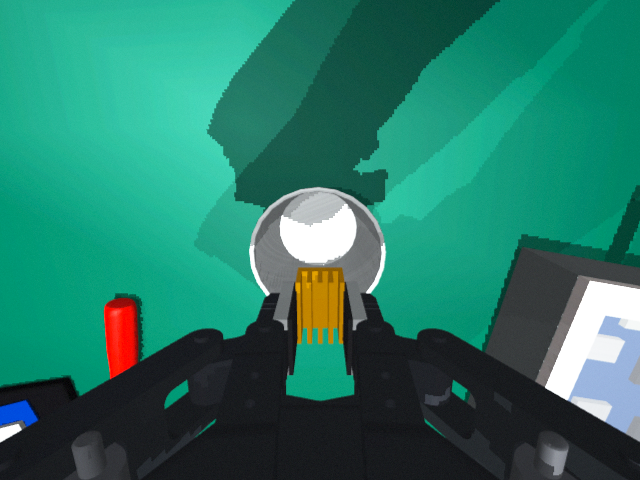

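View pics/s4.png

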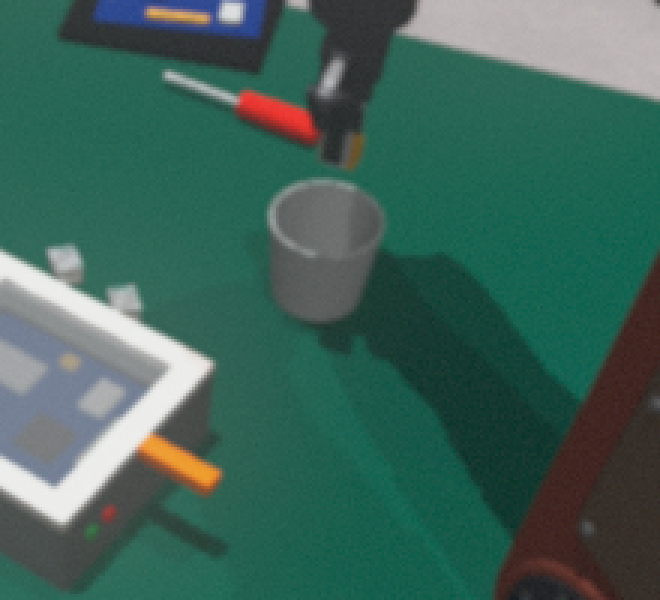

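The cup rim spans columns 250–385 with its top at row 188. I'll compare that with the rim predicted from my cup estimate.

Run:
```python
from h import *
o,f=pickle.load(open("w4.pkl","rb"));c=cam(f,o)
P=np.array([proj(c,(.4765+.045*np.cos(t),-.2545+.045*np.sin(t),.08)) for t in np.linspace(0,6.28,60)])
print(P.min(0),P.max(0))
o,f=pickle.load(open("w3.pkl","rb"));c=cam(f,o);H=hsv(f)
m=(H[...,0]>8)&(H[...,0]<28)&(H[...,1]>150)&(H[...,2]>100)
for s,ce,mm in blobs(m,100):print(s,ce.round(1),plane(c,ce,.0925).round(4))
g=lambda u,v:plane(c,(u,v),.0985)
for a,b in[((428,236),(448,273)),((455,229),(471,264))]:
    e=g(*b)-g(*a);print(np.linalg.norm(e),np.degrees(np.arctan2(e[1],e[0])))
```

```text
[251.48665709 185.09306445] [389.34920933 316.61338521]
[ 432    0   35   48 1144] [448.5  22.6] [0.5079 0.012  0.0925]
[458 230  12  35 119] [463.7 246.3] [0.6563 0.0346 0.0925]
[432 232  15  40 151] [439.4 252. ] [0.6603 0.0167 0.0925]
[452 232  13  35 139] [458.  248.5] [0.6578 0.0304 0.0925]
[446 234  13  35 140] [452.1 250.6] [0.6594 0.0261 0.0925]
[440 236  13  35 139] [446.2 252.8] [0.661  0.0218 0.0925]
[ 302  271   36   72 1949] [319.5 303.7] [ 0.7006 -0.0749  0.0925]
[296 281   5  62 220] [298.4 310.6] [ 0.7062 -0.0918  0.0925]
[339 283   5  60 205] [340.7 311.9] [ 0.7082 -0.0583  0.0925]
0.03358672490198172 29.73109688756801
0.03058573044763612 27.317476215456843
```

```bash
python3 -m jog '[[[0,-1,-30,0,0,0,1],[0,-1,-60,0,0,0,1],[0,-1,-86,0,0,0,1],[0,-1,-86,0,0,0,1]]]' 30
python3 -m jog '[[[0,0,0,0,0,0,0.62],[0,0,0,0,0,0,0.62],[0,0,0,0,0,0,0.62]]]' 30
python3 -m jog '[[[0,0,30,0,0,0,0.62],[0,0,80,0,0,0,0.62],[0,0,130,0,0,0,0.5],[0,0,130,0,0,0,0.5]]]'
```

```text
time_s: 5.78
tcp_pos: [0.4757, -0.2535, 0.0652]
eef_rot: [0.013, 1.0, 0.001, -0.002]
contact_force: [0.6, -0.3, -0.4]
gripper_width: 0.0192
time_s: 6.15
tcp_pos: [0.4771, -0.2559, 0.0683]
eef_rot: [0.013, 1.0, -0.0, 0.001]
contact_force: [0.1, 0.1, -0.7]
gripper_width: 0.0324
time_s: 6.65
tcp_pos: [0.4783, -0.2571, 0.2024]
eef_rot: [0.013, 1.0, -0.003, 0.003]
contact_force: [1.5, -0.4, 0.2]
gripper_width: 0.0429
```

Run:
```python
from rig import get_obs,grab_frame
from h import *
o=get_obs();f=grab_frame("wrist");cv2.imwrite("pics/w5.png",f["pixels"][:,:,::-1]);pickle.dump((o,f),open("w5.pkl","wb"))
```

```text
(no output)
```

View pics/w5.png

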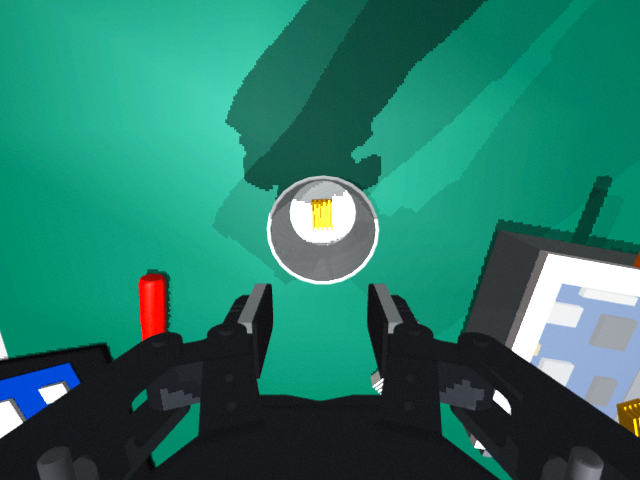

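Sink b lies in the upright cup at (322,213). Sink a is next.

```bash
python3 -m jog '[[[36,56,0,0,0,5,0.4],[72,111,0,0,0,10,0.4],[108,166,0,0,0,15,0.4],[144,221,0,0,0,22,0.4],[182,277,0,0,0,22,0.4]]]' 30
python3 -m jog '[[[0,2,-30,0,0,0,0.4],[0,2,-60,0,0,0,0.4],[0,2,-60,0,0,0,0.4]]]'
```

```text
time_s: 7.32
tcp_pos: [0.6483, 0.0078, 0.1958]
eef_rot: [-0.179, 0.984, 0.0, -0.001]
contact_force: [0.7, -1.1, 0.5]
gripper_width: 0.0513
time_s: 7.7
tcp_pos: [0.6455, 0.0084, 0.1332]
eef_rot: [-0.178, 0.984, 0.001, -0.003]
contact_force: [0.2, -0.6, 0.0]
gripper_width: 0.0513
```

Run:
```python
from rig import get_obs,grab_frame
from h import *
o=get_obs();f=grab_frame("wrist");cv2.imwrite("pics/w6.png",f["pixels"][:,:,::-1]);pickle.dump((o,f),open("w6.pkl","wb"))
c=cam(f,o);print(proj(c,o["tcp_pos"]), proj(c,(o["tcp_pos"][0],o["tcp_pos"][1],.0985)))
```

```text
[321.7132465  302.95758741] [321.16758631 275.27218201]
```

View pics/w6.png

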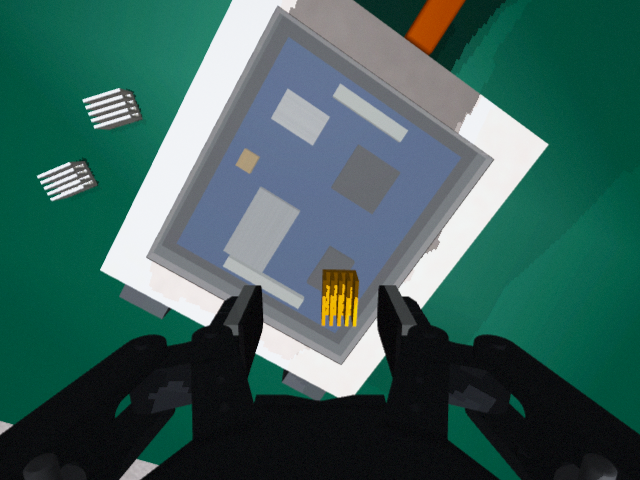

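Run:
```python
from h import *
o,f=pickle.load(open("w6.pkl","rb"));c=cam(f,o)
H=hsv(f);m=(H[...,0]>8)&(H[...,0]<32)&(H[...,1]>150)&(H[...,2]>180)
for s,ce,mm in blobs(m,60):
  if s[1]>250:
    p=np.argwhere(mm)[:,::-1].astype(np.float32);vx,vy,x,y=cv2.fitLine(p,cv2.DIST_L2,0,.01,.01).ravel()
    e=plane(c,(x+20*vx,y+20*vy),.0985)-plane(c,(x,y),.0985);print(s,ce,np.degrees(np.arctan2(e[1],e[0]))%180)
for v in(304,306):print((plane(c,(340.5,v),.0985)-o["tcp_pos"]).round(4),plane(c,(340.5,v),.0985))
```

```text
[322 285   8  41 195] [325.0974359  305.06153846] 14.298687925220662
[329 285   8  41 186] [332.66129032 305.58064516] 14.791349038275143
[337 284   8  42 175] [340.30857143 306.00571429] 15.209126412930345
[345 287   7  39 150] [347.92666667 308.18      ] 15.556520922705658
[353 297   5  29  99] [354.85858586 311.13131313] 18.4066658288628
[ 0.0124  0.0163 -0.0347] [0.65788434 0.02472429 0.0985    ]
[ 0.0135  0.0167 -0.0347] [0.65903451 0.02517377 0.0985    ]
```

```bash
python3 -m jog '[[[13,16,0,0,0,-5,0.4],[13,16,-20,0,0,-5,0.4],[13,16,-48,0,0,-5,0.4],[13,16,-48,0,0,-5,0.4]]]' 30
```

```text
time_s: 8.25
tcp_pos: [0.6588, 0.0236, 0.0864]
eef_rot: [-0.135, 0.991, 0.001, -0.002]
contact_force: [-0.2, -0.1, 0.4]
gripper_width: 0.0514
```

Run:
```python
from rig import get_obs,grab_frame
from h import *
o=get_obs();f=grab_frame("wrist");cv2.imwrite("pics/w7.png",f["pixels"][:,:,::-1])
```

```text
(no output)
```

View pics/w7.png

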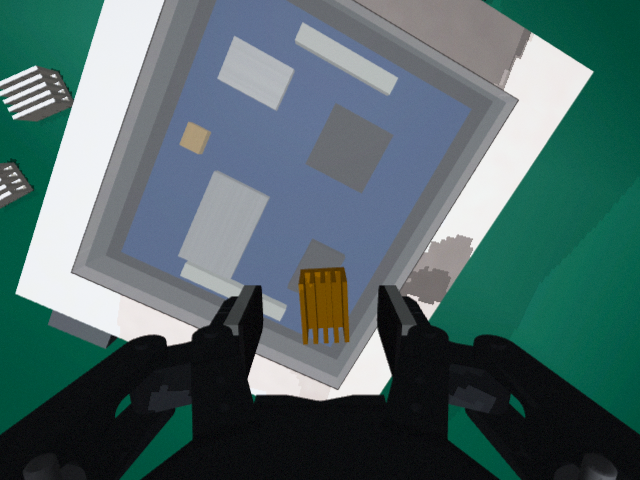

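Sink a, at (324,307), is between the fingers. I'll close on it and lift.

```bash
python3 -m jog '[[[0,0,0,0,0,0,1],[0,0,0,0,0,0,1],[0,0,0,0,0,0,1],[0,0,0,0,0,0,1],[0,0,0,0,0,0,1]]]' 30
python3 -m jog '[[[0,0,10,0,0,0,1],[0,0,40,0,0,0,1],[0,0,80,0,0,0,1],[0,0,110,0,0,0,1],[0,0,110,0,0,0,1]]]'
python3 -m jog '[[[-30,-46,0,0,0,-4,1],[-60,-92,0,0,0,-8,1],[-90,-138,0,0,0,-12,1],[-120,-184,0,0,0,-16,1],[-150,-230,0,0,0,-16,1]]]'
```

```text
time_s: 8.93
tcp_pos: [0.6618, 0.0235, 0.0909]
eef_rot: [-0.135, 0.991, -0.0, 0.001]
contact_force: [-0.6, -0.7, 6.7]
gripper_width: 0.019
time_s: 9.55
tcp_pos: [0.6625, 0.0236, 0.2031]
eef_rot: [-0.135, 0.991, -0.001, 0.003]
contact_force: [0.0, -0.9, -0.6]
gripper_width: 0.0187
time_s: 10.18
tcp_pos: [0.5095, -0.2072, 0.1984]
eef_rot: [0.005, 1.0, 0.0, -0.0]
contact_force: [0.3, -0.9, -0.1]
gripper_width: 0.0191
```

```bash
python3 -m jog '[[[-16,-24,0,0,0,0,1],[-33,-48,-10,0,0,0,1],[-33,-48,-40,0,0,0,1],[-33,-48,-50,0,0,0,1]]]'
```

```text
time_s: 10.68
tcp_pos: [0.4767, -0.2535, 0.1469]
eef_rot: [0.005, 1.0, 0.001, -0.001]
contact_force: [-0.9, 0.0, -0.1]
gripper_width: 0.0187
```

Run:
```python
from rig import get_obs,grab_frame
from h import *
o=get_obs();f=grab_frame("wrist");cv2.imwrite("pics/w8.png",f["pixels"][:,:,::-1]);pickle.dump((o,f),open("w8.pkl","wb"))
c=cam(f,o)
P=np.array([proj(c,(.4765+.045*np.cos(t),-.255+.045*np.sin(t),.08)) for t in np.linspace(0,6.28,60)])
print(P.min(0),P.max(0))
```

```text
[248.50583562 185.32029047] [389.10834078 319.29812445]
```

View pics/w8.png

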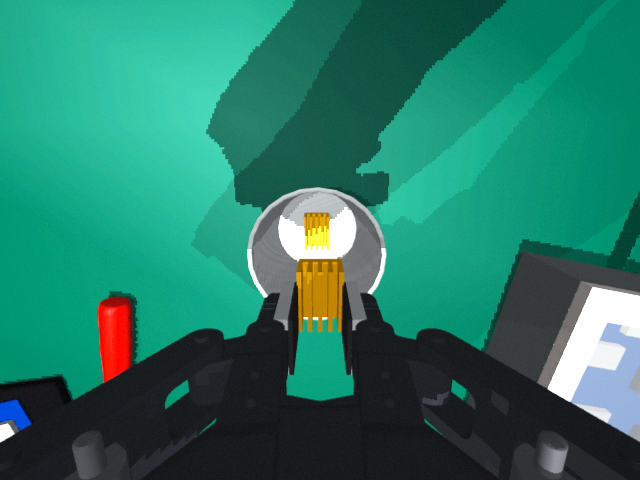

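The rim at columns 249–385 matches the prediction of 248–389. Sink b is inside at (317,230), and sink a is still held. I'll lower it and release.

```bash
python3 -m jog '[[[0,-2,-30,0,0,0,1],[0,-2,-60,0,0,0,1],[0,-2,-80,0,0,0,1],[0,-2,-80,0,0,0,1]]]' 30
python3 -m jog '[[[0,0,0,0,0,0,0.62],[0,0,0,0,0,0,0.62],[0,0,0,0,0,0,0.62]]]' 30
python3 -m jog '[[[0,0,30,0,0,0,0.62],[0,0,80,0,0,0,0.62],[0,0,130,0,0,0,0.5],[0,0,130,0,0,0,0.5]]]'
```

```text
time_s: 11.22
tcp_pos: [0.4774, -0.2553, 0.0683]
eef_rot: [0.004, 1.0, 0.001, -0.001]
contact_force: [0.3, 1.1, -0.1]
gripper_width: 0.0191
time_s: 11.6
tcp_pos: [0.4784, -0.2566, 0.0702]
eef_rot: [0.005, 1.0, -0.0, 0.0]
contact_force: [-0.2, 0.5, 0.6]
gripper_width: 0.0326
time_s: 12.1
tcp_pos: [0.4797, -0.2577, 0.2043]
eef_rot: [0.005, 1.0, -0.003, 0.003]
contact_force: [0.9, -0.1, 0.2]
gripper_width: 0.0432
```

Run:
```python
from rig import get_obs,grab_frame
from h import *
o=get_obs();f=grab_frame("wrist");cv2.imwrite("pics/w9.png",f["pixels"][:,:,::-1])
print(o["qpos"].round(3))
f=pickle.load(open("w1.pkl","rb"))
# refine tab from the scene & side corners
S=np.array([[.5374,.1019],[.7327,.0583],[.6929,-.1168],[.4963,-.0728]]);T=np.array([[.5366,.0998],[.7265,.0616],[.6923,-.1108],[.5027,-.0704]])
for A in(S,T):
    ce=A.mean(0);e=(A[1]-A[0]+A[2]-A[3]);g=(A[0]-A[3]+A[1]-A[2]);y=np.degrees(np.arctan2(e[1],e[0]));y2=np.degrees(np.arctan2(-g[0],g[1]));print(ce,y,y2)
o,f=f;c=cam(f,o)
cn=[(230,122),(451,122),(435,341),(252,341)]
W=np.array([plane(c,p,.0805) for p in cn]);print(W.round(4),W.mean(0))
for i in range(4):
    e=W[(i+1)%4]-W[i];print(np.linalg.norm(e).round(4),np.degrees(np.arctan2(e[1],e[0])).round(1))
print("tab tip",plane(c,(341,39),.0825),"tab root",plane(c,(340,121),.0825))
```

```text
[-0.733 -0.079 -0.136  1.506  0.    -0.724]
[ 0.614825 -0.00735 ] -12.599996011055149 -13.022127758859325
[ 0.614525 -0.00495 ] -11.701350413628894 -11.24237810805385
[[ 0.5009 -0.074   0.0805]
 [ 0.5368  0.1009  0.0805]
 [ 0.7339  0.0658  0.0805]
 [ 0.6983 -0.1073  0.0805]] [ 0.61747638 -0.00363662  0.0805    ]
0.1785 78.4
0.2002 -10.1
0.1766 -101.6
0.2002 170.4
tab tip [0.46067394 0.02468562 0.0825    ] tab root [0.51812004 0.01307331 0.0825    ]
```

View pics/w9.png

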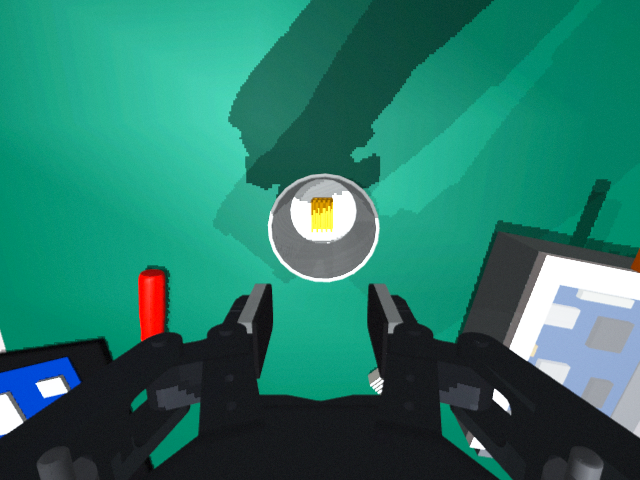

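The last wrist view shows the heat sinks stacked in the upright cup at (322,213). I'll confirm that with the scene camera while moving on to the tab.

```bash
python3 -m jog '[[[0,50,5,0,0,-4,0.5],[0,105,5,0,0,-8,0.5],[0,160,5,0,0,-11,0.5],[0,215,5,0,0,-11,0.5],[-10,265,5,0,0,-11,0.5]]]' 30
python3 -m jog '[[[-20,12,0,0,0,0,0.5],[-20,12,0,0,0,0,0.5]]]' 30
python3 - <<'E'
from rig import get_obs,grab_frame
from h import *
o=get_obs();print(o["qpos"].round(4),o["tcp_pos"].round(4),o["eef_rot"].round(4))
f=grab_frame("scene");cv2.imwrite("pics/s5.png",f["pixels"][150:350,160:390,::-1].repeat(3,0).repeat(3,1))
E
python3 -m jog '[[[0,0,0,-2,-9.8,0,0.5],[0,0,0,-4,-19.6,0,0.5],[0,0,0,-6,-29.4,0,0.5],[0,0,0,-8,-39.2,0,0.5],[0,0,0,-9,-44,0,0.5]]]' 30
python3 - <<'E'
from rig import get_obs
o=get_obs();print(o["qpos"].round(4),o["tcp_pos"].round(4),o["eef_rot"].round(4))
E
```

```text
time_s: 12.78
tcp_pos: [0.4672, 0.0108, 0.2028]
eef_rot: [0.1, 0.995, 0.0, -0.001]
contact_force: [0.6, 1.1, -0.4]
gripper_width: 0.0429
time_s: 13.02
tcp_pos: [0.4469, 0.0219, 0.2033]
eef_rot: [0.099, 0.995, 0.0, -0.001]
contact_force: [0.1, -0.8, -0.9]
gripper_width: 0.0425
[-2.4500e-01 -3.7170e-01 -3.9100e-01  1.5528e+00  1.0000e-04 -4.5700e-02] [0.4469 0.0219 0.2033] [ 9.95e-02  9.95e-01  1.00e-04 -6.00e-04]
time_s: 13.7
tcp_pos: [0.5555, 0.0497, 0.2139]
eef_rot: [0.105, 0.947, -0.054, 0.299]
contact_force: [-0.6, 0.4, -0.6]
gripper_width: 0.0428
[-0.0772 -0.839  -0.8248  0.9772 -0.1229  0.1056] [0.5555 0.0497 0.2139] [ 0.1052  0.9467 -0.0544  0.2995]
```

View pics/s5.png

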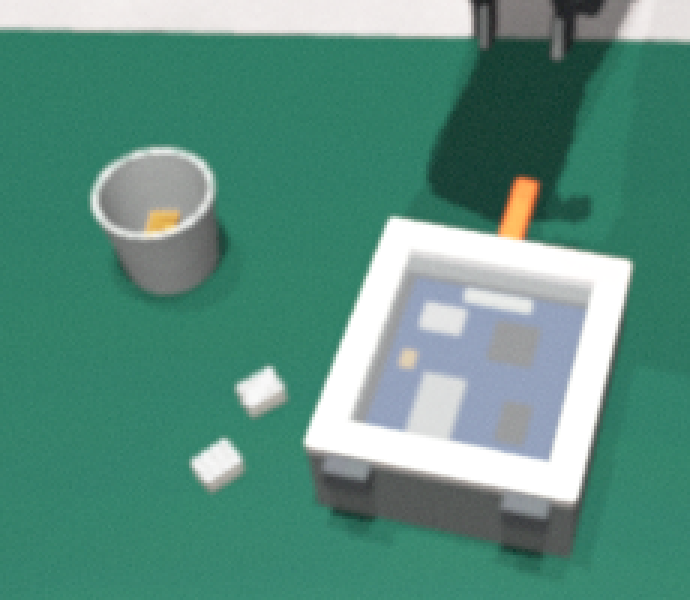

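Both gold sinks are in the upright cup (crop (163,222)), and the cover is clear. A 45° tilt hits joint 2's limit, so I'll fit the planar arm geometry to choose a feasible start tilt.

```bash
cat > fit.py <<'E'
from h import *
from scipy.optimize import least_squares
from scipy.spatial.transform import Rotation as R
q=[];p=[];r=[]
def add(o): q.append(o["qpos"]);p.append(o["tcp_pos"]);r.append(o["eef_rot"])
for n in["scene0","w1","w3","w4","w5","w6","w8"]: add(pickle.load(open(n+".pkl","rb"))[0])
from rig import get_obs
add(get_obs())
q.append(np.array([-.245,-.3717,-.391,1.5528,0,-.0457]));p.append(np.array([.4469,.0219,.2033]));r.append(np.array([.0995,.995,.0001,-.0006]))
q=np.array(q);p=np.array(p);r=np.array(r)
def fk(P,Q):
    z0,L1,a,b,D,lw,Lt=P
    q1,q2,q3,q4,q5,q6=Q
    def dir(t): return np.array([np.cos(t),0,-np.sin(t)])   # pitch t below horizontal
    f=q2-q3
    x=np.array([0,D,z0])+L1*np.array([np.sin(q2),0,np.cos(q2)])+a*dir(f)+b*np.array([np.sin(f),0,np.cos(f)])
    pt=f+q4
    x=x+lw*dir(pt)
    # wrist yaw q5 about axis perpendicular to tool in plane
    M=R.from_euler("y",pt)*R.from_euler("z",q5)
    x=x+M.apply([Lt,0,0])
    z=M.apply([1,0,0])
    Z=R.from_euler("z",q1);return Z.apply(x),Z.apply(z)
def res(P): 
    e=[]
    for Q,x,rr in zip(q,p,r):
        X,z=fk(P,Q);e+=list(X-x)+list(.02*(z-R.from_quat(rr).apply([0,0,1])))
    return np.array(e)
if __name__=="__main__":
    s=least_squares(res,[.3,.35,.35,0,.13,.1,.15]);print(s.x.round(4),np.abs(s.fun).max(),np.linalg.svd(s.jac)[1].round(3));np.save("P.npy",s.x)
    print(s.fun.reshape(-1,6).round(4))
E
python3 fit.py
```

```text
[0.2963 0.3371 0.5505 0.0454 0.1296 0.1386 0.3033] 4.734997324515322e-05 [6.65  3.006 3.    0.767 0.351 0.14  0.081]
[[-0.  0.  0. -0. -0.  0.]
 [-0.  0.  0. -0.  0.  0.]
 [ 0.  0.  0. -0. -0.  0.]
 [ 0.  0.  0. -0. -0.  0.]
 [ 0.  0.  0. -0.  0. -0.]
 [ 0.  0.  0. -0. -0.  0.]
 [ 0.  0.  0. -0. -0. -0.]
 [-0.  0.  0. -0.  0.  0.]
 [ 0. -0. -0. -0. -0.  0.]]
```

The model fits to under 0.05 mm. Now I'll check which start tilts stay within the joint ranges along the whole arc.

```bash
cat > plan.py <<'E'
from fit import *
P=np.load("P.npy")
lo=np.array([-2.99,-.84,-1.1,-1.84,-1.51]);hi=np.array([2.99,1.86,1.16,2.11,1.56])
tab=np.array([.479,.0215,.0755]);psi=np.radians(-11.5);X=np.array([np.cos(psi),np.sin(psi),0]);Zw=np.array([0,0,1.])
hinge=tab+.24*X;hinge[2]=.0705
def pt(th): return hinge+X*(-.24*np.cos(th)+.005*np.sin(th))+Zw*(.24*np.sin(th)+.005*np.cos(th))
def tool(th,tau,dep=.019):
    d=X*np.sin(tau)-Zw*np.cos(tau); return pt(th)+dep*d,d
def ik(x,d,q0):
    s=least_squares(lambda v:np.r_[(fk(P,np.r_[v,0])[0]-x),.2*(fk(P,np.r_[v,0])[1]-d)],np.clip(q0,lo+1e-6,hi-1e-6),bounds=(lo,hi));return s.x,np.abs(s.fun).max()
if __name__=="__main__":
  for t0 in(0,10,15,20,25,30):
    q0=np.array([-.2,-.4,-.4,1.4,0])
    for th in(0,10,20,30,40,50):
        x,d=tool(np.radians(th),np.radians(t0-th));q0,e=ik(x,d,q0);print(t0,th,x.round(4),q0.round(2),"err",round(e,4))
E
python3 plan.py
```

```text
0 0 [0.479  0.0215 0.0565] [-0.23 -0.23 -0.54  1.26 -0.  ] err 0.0
0 10 [0.4802 0.0213 0.0984] [-0.23 -0.01 -0.27  1.48 -0.  ] err 0.0
0 20 [0.4885 0.0196 0.1394] [-0.22  0.23  0.02  1.71 -0.01] err 0.0
0 30 [0.5036 0.0165 0.1784] [-0.22  0.49  0.34  1.95 -0.01] err 0.0
0 40 [0.5252 0.0121 0.214 ] [-0.22  0.66  0.58  2.11 -0.01] err 0.014
0 50 [0.5525 0.0065 0.2454] [-0.23  0.65  0.63  2.11  0.  ] err 0.0466
10 0 [0.4822 0.0208 0.0568] [-0.23 -0.48 -0.75  1.12  0.01] err 0.0
10 10 [0.4834 0.0206 0.0981] [-0.23 -0.24 -0.47  1.34  0.  ] err 0.0
10 20 [0.4916 0.0189 0.1386] [-0.23  0.01 -0.18  1.55 -0.  ] err 0.0
10 30 [0.5066 0.0159 0.177 ] [-0.22  0.27  0.14  1.79 -0.01] err 0.0
10 40 [0.5279 0.0116 0.2121] [-0.22  0.57  0.51  2.04 -0.01] err 0.0
10 50 [0.5548 0.0061 0.243 ] [-0.23  0.65  0.66  2.11 -0.  ] err 0.0267
15 0 [0.4838 0.0205 0.0571] [-0.23 -0.61 -0.85  1.07  0.01] err 0.0
15 10 [0.485  0.0203 0.0982] [-0.23 -0.36 -0.57  1.27  0.  ] err 0.0
15 20 [0.4932 0.0186 0.1384] [-0.23 -0.1  -0.28  1.48 -0.  ] err 0.0
15 30 [0.5081 0.0156 0.1765] [-0.22  0.16  0.03  1.7  -0.01] err 0
[... 691 characters left out ...]
 err 0.0
25 20 [0.4965 0.0179 0.1384] [-0.23 -0.33 -0.48  1.34  0.  ] err 0.0
25 30 [0.5113 0.0149 0.1759] [-0.23 -0.06 -0.17  1.55 -0.  ] err 0.0
25 40 [0.5324 0.0106 0.2102] [-0.22  0.24  0.18  1.77 -0.01] err 0.0
25 50 [0.5589 0.0052 0.2403] [-0.22  0.57  0.6   2.04 -0.01] err 0.0
30 0 [0.4883 0.0196 0.059 ] [-0.2  -0.84 -1.04  0.94 -0.03] err 0.0167
30 10 [0.4898 0.0193 0.0992] [-0.24 -0.76 -0.89  1.09  0.01] err 0.0
30 20 [0.4981 0.0176 0.1386] [-0.23 -0.45 -0.58  1.27  0.01] err 0.0
30 30 [0.513  0.0146 0.1758] [-0.23 -0.17 -0.27  1.47  0.  ] err 0.0
30 40 [0.5339 0.0103 0.2099] [-0.22  0.13  0.07  1.69 -0.  ] err 0.0
30 50 [0.5604 0.0049 0.2397] [-0.22  0.45  0.47  1.94 -0.01] err 0.0
```

A start tilt of 20° that turns with the cover to about −24° stays within range. I'll compute the pre-grasp move.

```bash
cat >> plan.py <<'E'
def Rt(tau):
    d=X*np.sin(tau)-Zw*np.cos(tau); y=np.array([-np.sin(psi),np.cos(psi),0])
    return [np.column_stack([np.cross(s*y,d),s*y,d]) for s in(1,-1)]
def delta(o,x,tau):
    R0=R.from_quat(o["eef_rot"]); c=[(R.from_matrix(M)*R0.inv()).as_rotvec(degrees=True) for M in Rt(tau)]
    v=min(c,key=np.linalg.norm); return ((x-o["tcp_pos"])*1000).round(1),v.round(1)
E
python3 - <<'E'
from plan import *
o=get_obs();x,d=tool(0,np.radians(20));print(delta(o,x-.08*d,np.radians(20)), x-.08*d)
E
```

```text
(array([-97. , -24.1, -81.1]), array([ 5.5, 14.5,  1.6])) [0.45855561 0.02565946 0.13282125]
```

Run:
```python
from plan import *
for t in(10,15,18,20):
  x,d=tool(0,np.radians(t))
  for off in(-.08*d,np.array([0,0,.07]),-.04*d,np.array([0,0,.035])):
    print(t,off.round(3),ik(x+off,d,np.array([-.2,-.6,-.8,1.1,0])))
```

```text
10 [-0.014  0.003  0.079] (array([-0.2333241 , -0.55794262, -0.66108321,  1.29321374,  0.00566191]), np.float64(7.398436141503595e-10))
10 [0.   0.   0.07] (array([-0.23222409, -0.50744048, -0.6421589 ,  1.26162988,  0.00547099]), np.float64(1.139598304611411e-09))
10 [-0.007  0.001  0.039] (array([-0.23276461, -0.52395485, -0.70927272,  1.21103336,  0.0055648 ]), np.float64(2.486327810302669e-12))
10 [0.    0.    0.035] (array([-0.23222409, -0.49675273, -0.69823181,  1.19486922,  0.00547099]), np.float64(1.3765238948693082e-12))
15 [-0.02   0.004  0.077] (array([-0.23608385, -0.71751709, -0.77991834,  1.24675206,  0.0091529 ]), np.float64(8.664582384909637e-11))
15 [0.   0.   0.07] (array([-0.23419297, -0.63760537, -0.74374644,  1.20299633,  0.00866369]), np.float64(7.027427549877174e-08))
15 [-0.01   0.002  0.039] (array([-0.23511232, -0.67261763, -0.82256871,  1.15919389,  0.00890157]), np.float64(2.3162274687127395e-08))
15 [0.    0.    0.035] (array([-0.23419307, -0.62994135, -0.80233557,  1.13674283,  0.00866381]), np.float64(2.33712160735422e-11))
18 [-0.024  0.005  0.076] (ar
[... 343 characters left out ...]
loat64(7.090742992765797e-09))
18 [0.    0.    0.035] (array([-0.23547386, -0.71450073, -0.86608089,  1.10523454,  0.01073976]), np.float64(1.7040056021766504e-08))
20 [-0.027  0.005  0.075] (array([-0.23174902, -0.84      , -0.86774519,  1.21605229,  0.00480568]), np.float64(0.004287690385622833))
20 [0.   0.   0.07] (array([-0.23637106, -0.77650136, -0.84769525,  1.15074091,  0.01219354]), np.float64(1.6132513658284608e-09))
20 [-0.013  0.003  0.038] (array([-0.23776293, -0.83541955, -0.93935033,  1.11802885,  0.01266702]), np.float64(1.6711742708452883e-06))
20 [0.    0.    0.035] (array([-0.23637091, -0.77334939, -0.9092787 ,  1.08600594,  0.01219337]), np.float64(8.786588074904955e-08))
```

Run:
```python
from plan import *
o=get_obs();x,d=tool(0,np.radians(18));print(delta(o,x+[0,0,.07],np.radians(18)), x)
```

```text
(array([-70.8, -29.4, -86.5]), array([ 6. , 16.5,  1.6])) [0.48475345 0.02032945 0.05742993]
```

```bash
python3 -m jog '[[[-20,-8,-20,1.5,4,0.4,0.5],[-40,-16,-45,3,8.5,0.8,0.5],[-60,-24,-70,5,13,1.3,0.5],[-71,-29,-86,6,16.5,1.6,0.5],[-71,-29,-86,6,16.5,1.6,0.5]]]' 40
python3 - <<'E'
from plan import *
from rig import grab_frame
o=get_obs();x,d=tool(0,np.radians(18));print(delta(o,x,np.radians(18)))
f=grab_frame("wrist");cv2.imwrite("pics/w10.png",f["pixels"][:,:,::-1]);pickle.dump((o,f),open("w10.pkl","wb"))
c=cam(f,o);print(proj(c,o["tcp_pos"]),[proj(c,tab+X*s+[0,0,.007]).round(1) for s in(-.02,0,.04)])
E
```

```text
time_s: 14.32
tcp_pos: [0.4828, 0.0203, 0.1266]
eef_rot: [0.099, 0.983, -0.015, 0.153]
contact_force: [-0.3, -0.9, 0.2]
gripper_width: 0.043
(array([  2. ,   0.1, -69.2]), array([-0.2, -0.3, -0. ]))
[322.35237077 302.11562473] [array([322.7, 209.3]), array([322.6, 241.3]), array([322.3, 295.3])]
```

View pics/w10.png

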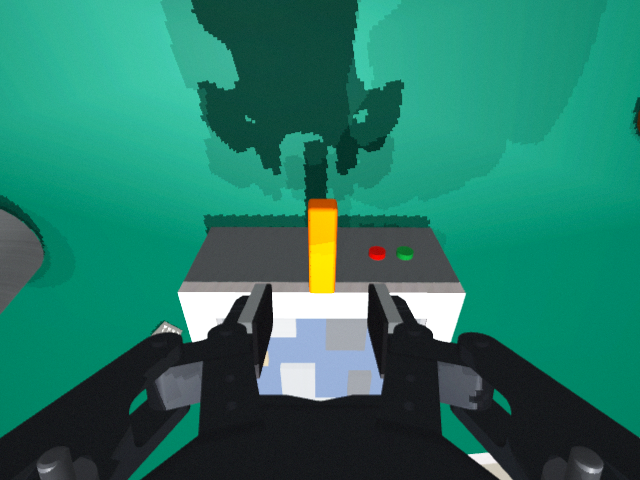

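The tab spans rows 209–292 at column 322, which matches the predictions to within about 3 px. I'll descend and grip it.

```bash
python3 -m jog '[[[1,0,-20,0,0,0,0.5],[2,0,-45,0,0,0,0.5],[2,0,-69,0,0,0,0.5],[2,0,-69,0,0,0,0.5]]]' 40
python3 -m jog '[[[0,0,0,0,0,0,1],[0,0,0,0,0,0,1],[0,0,0,0,0,0,1],[0,0,0,0,0,0,1]]]' 40
python3 - <<'E'
from plan import *
from rig import grab_frame
o=get_obs();print(o["qpos"].round(3))
f=grab_frame("wrist");cv2.imwrite("pics/w11.png",f["pixels"][:,:,::-1])
x0,_=tool(0,np.radians(18))
for k in range(11):
    th=np.radians(5*k);x,d=tool(th,np.radians(18-4.2*k));print(5*k,((x-x0)*1000).round(1),(4.2*k*np.array([.199,.98])).round(1),((pt(th)-pt(0))*1000).round(1))
E
```

```text
time_s: 14.88
tcp_pos: [0.4843, 0.0219, 0.0579]
eef_rot: [0.098, 0.983, -0.014, 0.153]
contact_force: [-0.2, 0.3, 0.5]
gripper_width: 0.0427
time_s: 15.38
tcp_pos: [0.486, 0.0211, 0.0611]
eef_rot: [0.098, 0.983, -0.015, 0.155]
contact_force: [-3.9, -0.9, 7.6]
gripper_width: 0.0154
[-0.234 -0.694 -0.91   1.041  0.012 -0.034]
0 [0. 0. 0.] [0. 0.] [0. 0. 0.]
5 [ 0.  -0.  20.5] [0.8 4.1] [ 1.3 -0.3 20.9]
10 [ 1.8 -0.4 40.9] [1.7 8.2] [ 4.4 -0.9 41.6]
15 [ 5.3 -1.1 61.1] [ 2.5 12.3] [ 9.3 -1.9 61.9]
20 [10.5 -2.1 80.9] [ 3.3 16.5] [15.9 -3.2 81.8]
25 [ 17.4  -3.5 100.1] [ 4.2 20.6] [ 24.1  -4.9 101. ]
30 [ 25.9  -5.3 118.6] [ 5.  24.7] [ 34.   -6.9 119.3]
35 [ 35.9  -7.3 136.2] [ 5.9 28.8] [ 45.3  -9.2 136.8]
40 [ 47.4  -9.6 152.9] [ 6.7 32.9] [ 58.2 -11.8 153.1]
45 [ 60.3 -12.3 168.4] [ 7.5 37. ] [ 72.3 -14.7 168.2]
50 [ 74.4 -15.1 182.8] [ 8.4 41.2] [ 87.8 -17.9 182.1]
```

View pics/w11.png

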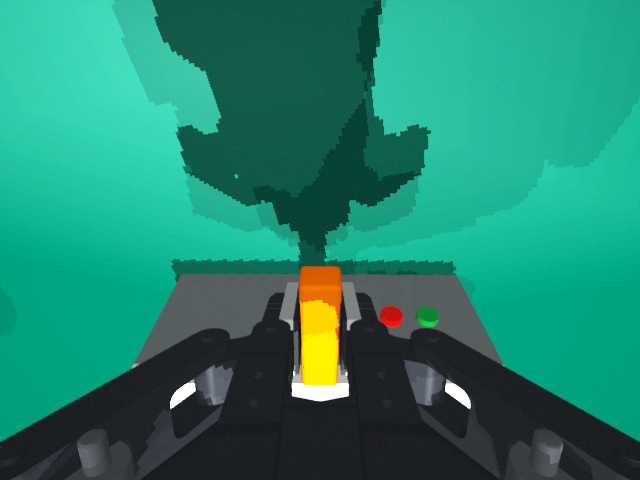

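The tab is gripped (orange bar between the pads, column 320). I'll lift along the arc.

```bash
python3 -m jog '[[[0,0,12,0.5,2.5,0,1],[0,0,24.5,1,5,0,1],[1.5,0,37,1.5,7.4,0,1],[3,-0.6,49,2,9.9,0,1],[5.3,-1.1,61,2.5,12.3,0,1]]]' 40
python3 - <<'E'
from plan import *
o=get_obs();print(o["qpos"].round(3),o["contact_force"])
d=R.from_quat(o["eef_rot"]).apply([0,0,1]);g=o["tcp_pos"]-.019*d;v=g-hinge;print("theta",np.degrees(np.arctan2(v[2],-v@X)-np.arctan2(.005,.24)),"rad",np.hypot(v[2],v@X),"tau",np.degrees(np.arctan2(d@X,-d[2])))
E
```

```text
time_s: 16.05
tcp_pos: [0.4918, 0.0199, 0.1213]
eef_rot: [0.099, 0.994, -0.004, 0.046]
contact_force: [7.3, -2.5, -4.8]
gripper_width: 0.0151
[-0.229 -0.353 -0.529  1.302  0.005 -0.03 ] [ 7.34406011 -2.53198286 -4.83971232]
theta 15.739617058155464 rad 0.23930387153722 tau 5.333396321422128
```

```bash
python3 -m jog '[[[3,-0.6,12,0.5,2.5,0,1],[6.5,-1.3,23.7,1,5,0,1],[10.7,-2.1,35.2,1.5,7.4,0,1],[15.5,-3.1,46.5,2,9.9,0,1],[20.6,-4.2,57.5,2.5,12.4,0,1]]]' 40
cat > st.py <<'E'
from plan import *
o=get_obs();print(o["qpos"].round(3),o["contact_force"])
d=R.from_quat(o["eef_rot"]).apply([0,0,1]);g=o["tcp_pos"]-.019*d;v=g-hinge;print("theta",np.degrees(np.arctan2(v[2],-v@X)-np.arctan2(.005,.24)),"rad",np.hypot(v[2],v@X),"tau",np.degrees(np.arctan2(d@X,-d[2])))
E
python3 st.py
```

```text
time_s: 16.68
tcp_pos: [0.5125, 0.0155, 0.178]
eef_rot: [0.099, 0.993, 0.007, -0.064]
contact_force: [7.4, -4.7, -8.3]
gripper_width: 0.0152
[-2.240e-01  1.000e-03 -1.120e-01  1.585e+00 -1.000e-03 -2.500e-02] [ 7.39219166 -4.68258064 -8.25994517]
theta 30.63475154539872 rad 0.23960509853633105 tau -7.329225769335957
```

```bash
python3 -m jog '[[[5.8,-1.2,10.8,0.5,2.5,0,1],[12.2,-2.4,21,1,5,0,1],[19.1,-3.8,31,1.5,7.4,0,1],[26.5,-5.3,40.7,2,9.9,0,1],[34.4,-7,49.8,2.5,12.3,0,1]]]' 40
python3 st.py
python3 -m jog '[[[5,-1,5,0.3,1.4,0,1],[10,-2,10,0.6,2.8,0,1],[14,-2.8,14,0.8,4.1,0,1],[14,-2.8,14,0.8,4.1,0,1],[14,-2.8,14,0.8,4.1,0,1]]]' 40
python3 st.py
python3 - <<'E'
from rig import get_obs,grab_frame
from h import *
for n in("side","scene"):
    f=grab_frame(n);pickle.dump((get_obs(),f),open(n+"9.pkl","wb"));cv2.imwrite(f"pics/{n}9.png",f["pixels"][:,:,::-1])
E
```

```text
time_s: 17.3
tcp_pos: [0.5465, 0.0084, 0.227]
eef_rot: [0.098, 0.98, 0.018, -0.172]
contact_force: [3.3, -2.5, -8.6]
gripper_width: 0.0151
[-0.221  0.399  0.381  1.901 -0.005 -0.021] [ 3.3200385  -2.47951948 -8.62811827]
theta 45.429663275945494 rad 0.2399359057616294 tau -19.951348940924486
time_s: 17.92
tcp_pos: [0.5599, 0.0057, 0.2407]
eef_rot: [0.097, 0.973, 0.021, -0.207]
contact_force: [2.9, -6.3, -8.5]
gripper_width: 0.0152
[-0.22   0.55   0.578  2.018 -0.007 -0.019] [ 2.92907573 -6.25374373 -8.54569212]
theta 50.18812241554741 rad 0.24000463769825459 tau -24.04780330837976
```

View pics/side9.png

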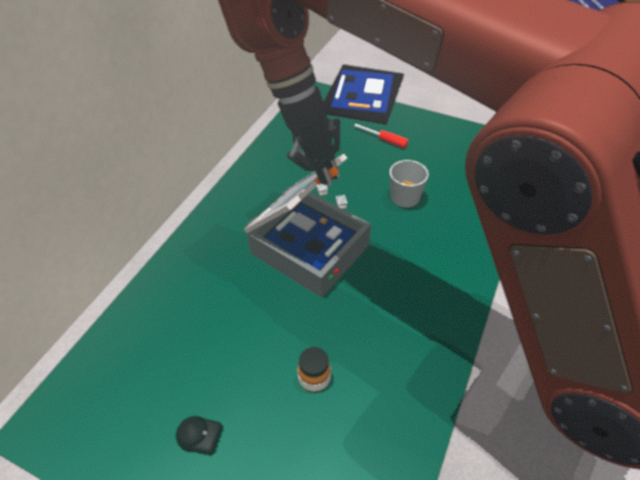

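View pics/scene9.png

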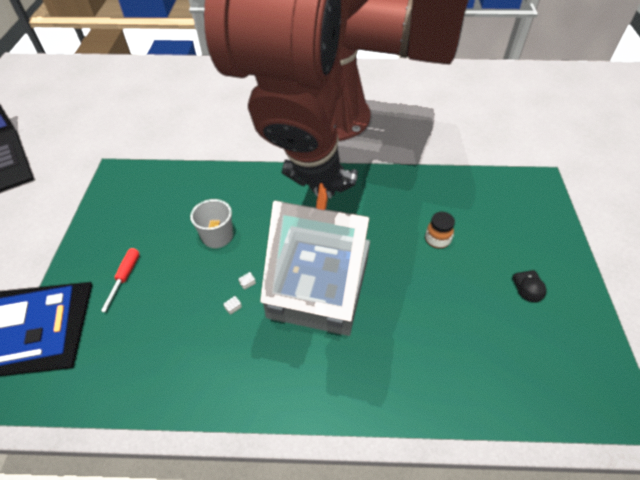

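The cover is up, with its front edge in the scene view at about (274,205) to (367,215). The jar, mouse, driver and cup haven't moved. I'll check the angle independently from the front corners.

Run:
```python
from plan import *
_,f=pickle.load(open("scene9.pkl","rb"));c=cam(f);Y=np.array([-np.sin(psi),np.cos(psi),0])
H=hsv(f);m=(H[...,1]<60)&(H[...,2]>150);m[:195]=0;m[335:]=0;m[:,:255]=0;m[:,380:]=0
b=max(blobs(m),key=lambda t:t[0][4]);h=cv2.convexHull(np.argwhere(b[2])[:,::-1].astype(np.int32));print(cv2.approxPolyDP(h,5,True)[:,0].tolist())
for th in(0,46,48,50,52,54):
    t=np.radians(th);fr=-X*np.cos(t)+Zw*np.sin(t);n=X*np.sin(t)+Zw*np.cos(t)
    print(th,[proj(c,hinge+.2*fr+.01*n+s*.09*Y).round(1).tolist() for s in(-1,1)],"hinge edge",[proj(c,hinge+.01*n+s*.09*Y).round(1).tolist() for s in(-1,1)])
a=cv2.imread("pics/scene9.png")[180:340,240:400];cv2.imwrite("pics/s9c.png",cv2.resize(a,None,fx=3.7,fy=3.7,interpolation=cv2.INTER_CUBIC))
a=cv2.imread("pics/side9.png")[140:300,230:390];cv2.imwrite("pics/d9c.png",cv2.resize(a,None,fx=3.7,fy=3.7,interpolation=cv2.INTER_CUBIC))
_,f=pickle.load(open("side9.pkl","rb"));c=cam(f)
for th in(46,50,54):
    t=np.radians(th);fr=-X*np.cos(t)+Zw*np.sin(t);n=X*np.sin(t)+Zw*np.cos(t)
    print("side crop",th,[((proj(c,hinge+.2*fr+.01*n+s*.09*Y)-[230,140])*3.7).round(0).tolist() for s in(-1,1)],[((proj(c,hinge+.2*fr+s*.09*Y)-[230,140])*3.7).round(0).tolist() for s in(-1,1)],[((proj(c,hinge+s*.09*Y)-[230,140])*3.7).round(0).tolist() for s in(-1,1)])
```

```text
[[368, 217], [350, 321], [260, 301], [273, 201]]
0 [[290.0, 223.3], [369.9, 237.5]] hinge edge [[262.0, 298.5], [351.8, 316.8]]
46 [[275.3, 201.4], [368.8, 217.4]] hinge edge [[261.0, 302.3], [351.0, 320.8]]
48 [[274.3, 201.8], [368.5, 217.9]] hinge edge [[261.0, 302.5], [351.0, 321.0]]
50 [[273.2, 202.3], [368.1, 218.6]] hinge edge [[261.0, 302.7], [351.0, 321.2]]
52 [[272.1, 202.9], [367.7, 219.4]] hinge edge [[260.9, 302.9], [351.0, 321.3]]
54 [[270.9, 203.7], [367.3, 220.3]] hinge edge [[260.9, 303.0], [350.9, 321.5]]
side crop 46 [[432.0, 65.0], [222.0, 257.0]] [[442.0, 80.0], [234.0, 273.0]] [[253.0, 169.0], [60.0, 342.0]]
side crop 50 [[416.0, 44.0], [204.0, 235.0]] [[427.0, 59.0], [217.0, 251.0]] [[253.0, 169.0], [60.0, 342.0]]
side crop 54 [[399.0, 25.0], [185.0, 214.0]] [[411.0, 39.0], [199.0, 229.0]] [[253.0, 169.0], [60.0, 342.0]]
```

View pics/s9c.png

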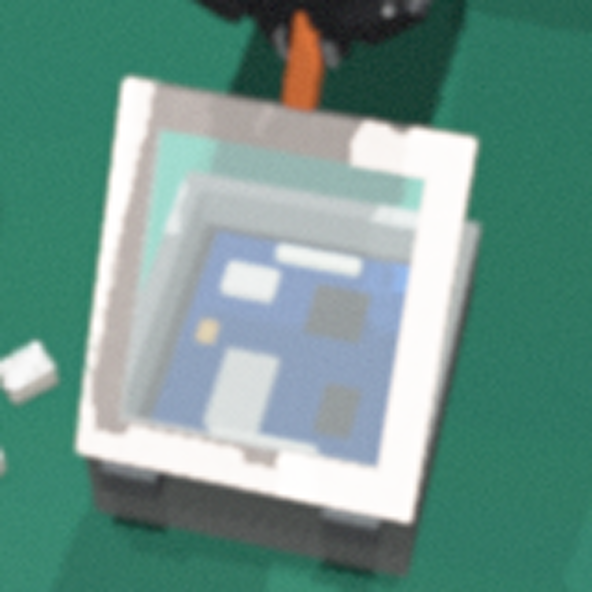

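View pics/d9c.png

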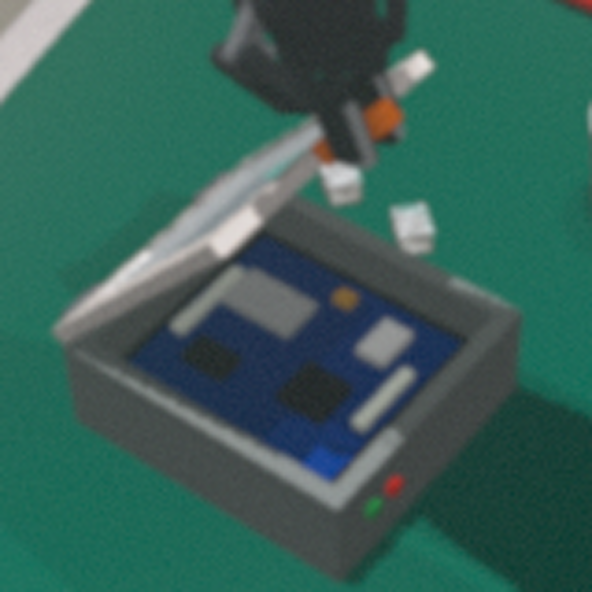

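The side crop puts the cover's near front corner at about (215,253), against (217,251) predicted for 50°. The scene corner at column 273 matches too. I'll check that it holds still, then hand in.

```bash
python3 -m jog '[[[0,0,0,0,0,0,1],[0,0,0,0,0,0,1],[0,0,0,0,0,0,1],[0,0,0,0,0,0,1],[0,0,0,0,0,0,1]]]' 40
python3 st.py; python3 -c "
from rig import job_done;print(job_done())"
```

```text
time_s: 18.65
tcp_pos: [0.5599, 0.0057, 0.2406]
eef_rot: [0.097, 0.973, 0.021, -0.207]
contact_force: [4.3, -5.6, -10.9]
gripper_width: 0.0148
[-0.22   0.549  0.577  2.017 -0.007 -0.019] [  4.33348356  -5.59659418 -10.86285915]
theta 50.169689438660825 rad 0.23999254961146146 tau -24.02133930793816
the job is handed in; nothing more can be done
None
```

I dropped both gold heat sinks into the steel cup first. Then I lifted the cover by its orange tab to about 50° and handed the job in at 18.7 s, still gripping the tab at 40 N.

- **Cover angle:** The arm pose gave 50.2° and didn't change over the last 0.6 s. The cover's front corners in the scene and side pictures also match 50°, to within about 1°.
- **Sinks and cup:** The cup is upright with gold visible inside. Only the top sink could be seen there, because they're stacked, but the cover was empty before I lifted it.
- **Other items:** The jar, screwdriver and mouse look unmoved in the last pictures.
- **Forces:** The largest wrist force in the readings at the end of each move was about 13 N. The fingertips touched the cover lightly (about 7 N) as they closed on each sink.
- **One miss:** A trial tilt of the tool in free air hit joint 2's limit, so I used a smaller tilt. No check failed after that.

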